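# Clear the light path, then hold the reference cell in it

### The job

A bare pillar post and a lens tube were left standing in the light path on the light bench: stand each upright in the part tray that holds its own kind. Then take the long glass cell out of the cell tray, with the fingers on its two broad frosted faces only and never on its clear end windows, and hold it still and upright in the gap between lamp and sensor, the middle of the cell on the beam line and its windows squarely facing lamp and sensor; finish while holding it there. Do not bump the light bench, its lamp or its sensor, and leave everything else where it is.

Things in the scene. Friction and masses are not known exactly. Their poses are not given: they have to be found in the camera images.
- bench: Light bench: fixed aluminium breadboard plate 130 (x) x 500 (y) mm, 12.7 mm thick, lying on the table, with lamp and sensor on black posts at its +y and -y ends, facing each other over its centre line. The beam runs along y from one to the other, 84.7 mm above the table. Origin: centre of the plate's underside; z up, y along the beam from sensor to lamp, x across it.
- lamp_snout (a point): Where the beam leaves the lamp: the end of an 18 mm snout on a silver finned tube 44 mm in diameter, 115 mm from the bench's middle along +y. Lamp and sensor reach to 115 mm above the table.
- sensor_mouth (a point): Where the beam enters the sensor: the open end of a 34 mm black tube on a black round head 52 mm in diameter, 122 mm from the bench's middle along -y.
- beam_mid (a point): Point on the beam line over the middle of the bench, 84.7 mm above the table (72 mm above the plate's top). Axes as the bench: y along the beam, z up.
- pillar: Pillar post left in the light path: plain steel round bar 25 mm in diameter, 95 mm tall, with a foot flange 36 mm in diameter and 6 mm thick; about 260 g. Stands upright on the bench plate on the beam line. Origin: centre of its underside; z up its axis.
- lens_tube: Lens tube left in the light path: black cylinder without flange, 32 mm in diameter, 85 mm tall, a lens in its top; about 110 g. Stands upright on the bench plate on the beam line, 70 mm or more from the pillar; either one may be nearer the lamp. Origin: centre of its underside; z up its axis.
- pillar_tray: Part tray of the pillar posts, left or right: fixed grey open tray 170 (x) x 130 (y) mm, 34 mm high, walls and floor 4 mm. Three short steel pillar posts up to 45 mm tall are fixed in it in a row along its +x wall, their flanges filling the floor from x = +42 mm on; the rest of the floor is free. Origin: centre of its underside; z up.
- pillar_tray_spot (a point): Near the centre of the pillar tray's free floor, at x = -25 mm of the tray, on the floor's surface (4 mm above the table). Free floor from it: 55 mm to -x, 65 mm to +x, 60 mm to either side.
- tube_tray: Part tray of the lens tubes, on the other side: fixed grey tray of the same size. Three short black lens tubes (32 mm in diameter, up to 42 mm tall) are fixed in it in a row along its +x wall, filling the floor from x = +44 mm on; the rest of the floor is free. Origin: centre of its underside; z up.
- tube_tray_spot (a point): Near the centre of the tube tray's free floor, at x = -25 mm of the tray, on the floor's surface (4 mm above the table). Free floor from it as in the pillar tray.
- cell_tray: Fixed low black block 44 (x) x 133.5 (y) mm, 16 mm high, between the part trays, with three pockets in a row along y (centres at -42, 0, +42 mm), each 18.5 (x) x 38.5 (y) mm, floor 4 mm above the table. One holds the long cell, the others a small square cell each (12.5 x 12.5 x 45 mm) to be left alone. Origin: centre of its underside; z up.
- cell: The long glass cell: closed, empty, 12.5 (x) x 32.5 (y) x 45 (z) mm, 30 g, standing loosely in any one of the three pockets, rising 33 mm out of it. Its broad faces (at x = +-6.25 mm) are frosted white, to be gripped; its narrow ends (at y = +-16.25 mm) are the clear windows: light is to pass along y, either way round. Origin: centre of its underside; z up.
- cell_mid (a point): Middle of the long cell, 22.5 mm above its underside; this point goes onto the beam line.
- small_cell_a: Bystander: small square cell 12.5 x 12.5 x 45 mm in the cell tray. Origin: underside.
- small_cell_b: Bystander: the other small square cell in the cell tray, the same. Origin: underside.
- lock_ring: Bystander: black ring 32 mm in diameter, 6 mm high, lying on the bench plate about 42 mm to the +x side of the beam line. Origin: underside.
- ball_driver: Bystander: screwdriver-like hand tool 150 mm long, lying between the cell tray and the right part tray.
- screw_jar: Bystander: glass jar 38 mm in diameter, 50 mm tall, between the cell tray and the left part tray. Origin: underside.
- fork_clamp: Bystander: flat black fork clamp 80 x 34 x 9 mm, lying on the bench plate about 45 mm to the -x side of the beam line. Origin: underside.
Things that resemble listed ones, but are neither listed nor needed, are in the scene too. There is more than one size of the cell; the job needs the smallest.

How it is judged:
On the way, in this order (a step that is already met when the one before it is completed fails the run):
1. the pillar and the lens tube stand upright, let go and at rest, each in the tray of its kind (x of pillar in the frame of pillar_tray between -0.08 and 0.08 m and y of pillar in the frame of pillar_tray between -0.06 and 0.06 m and z of pillar in the frame of pillar_tray between 0 and 0.01 m and angle between each of pillar, lens_tube's own z axis and vertical below 0.12 rad and linear speed of each of pillar, lens_tube below 0.02 m/s and contact force between the fingers and pillar below 0.1 N and x of lens_tube in the frame of tube_tray between -0.08 and 0.08 m and y of lens_tube in the frame of tube_tray between -0.06 and 0.06 m and z of lens_tube in the frame of tube_tray between 0 and 0.01 m and contact force between the fingers and lens_tube below 0.1 N), for 0.2 s.
2. the long cell is lifted clear of its tray, held by both frosted faces (contact force between the fingers and cell_c0 above 1 N and contact force between the fingers and cell_c1 above 1 N and height (world z) of cell above 0.03 m), for 0.2 s.
At the end, for the whole second after the job is handed in: Cell held still by both frosted faces, nothing else touching it, in the gap: middle within 4 mm sideways and 8 mm in height of the beam line, 85 mm along it of beam_mid; upright and along the beam to 0.12 rad. Pillar and lens tube stand, let go, on their own tray's floor, upright to 0.12 rad (all of step 1 and contact force between the fingers and cell_c0 above 1 N and contact force between the fingers and cell_c1 above 1 N and x of cell_mid in the frame of beam_mid between -0.004 and 0.004 m and y of cell_mid in the frame of beam_mid between -0.085 and 0.085 m and z of cell_mid in the frame of beam_mid between -0.008 and 0.008 m and angle between the y axis of cell and the y axis of bench, either way round below 0.12 rad and angle between cell's own z axis and vertical below 0.12 rad and linear speed of cell below 0.02 m/s and angular speed of cell below 0.2 rad/s and contact force between cell and bench below 0.1 N and contact force between cell and cell_tray below 0.1 N and contact force between cell and pillar below 0.1 N and contact force between cell and lens_tube below 0.1 N); the arm keeps its last pose, push and grip.
It fails at once if a finger touches a clear window of the long cell (over 0.3 N) (contact force between the fingers and cell_c2 above 0.3 N or contact force between the fingers and cell_c3 above 0.3 N).
It fails at once if the robot bumps the light bench with lamp and sensor (over 5 N) (contact force between any of the fingers, the arm and bench above 5 N).
It fails at once if a bystander (small cells, lock ring, ball driver, screw jar, fork clamp) is moved by more than 30 mm (distance of any of small_cell_a, small_cell_b, lock_ring, ball_driver, screw_jar, fork_clamp from where it was at the start of the episode above 0.03 m).
It also fails if it takes over 61 s, if anything falls off the work surface, if the arm or the gripper's body presses on something with over 40 N, if the wrist force passes 120 N, or if a joint passes its speed limit or range.

### The arm

A 7-joint arm with a two-finger parallel gripper is mounted at the origin on the work surface. World frame = base frame: x ahead of the robot, y to its left, z up, the work surface at z = 0. Lengths are in m, angles in rad, forces in N, time in s.
With the tool pointing down it reaches from about 0.35 to 0.9 m from the base axis. Payload 8.1 kg.
Tool frame: the origin (TCP) lies midway between the tips of the shut fingers; the grasp point (between the pads) lies 19 mm behind it (grasp_offset is the distance from the TCP to the grasp point, in m); z points along the fingers, y is the direction in which the jaws open and shut (so a half turn about z gives the same grasp; the last joint's range is limited). The gripper opens to 85 mm and grips with 20 to 120 N. Pads are 22 mm wide; open, the fingers measure 114 mm over their backs; the gripper's body (76 mm by 85 mm) begins 54 mm behind the grasp point. The pads swing forward as they close: fully open they stand 13 mm farther back than shut.
Start: joints at [-1.296, 0.434, 0.025, 1.573, -0.012, 1.134, -0.075], TCP at [0.231, 0.581, 0.231] pointing down, gripper open.
Joint ranges: [-2.62, 2.62], [-0.44, 2.09], [-1.27, 1.32], [0.08, 2.57], [-1.32, 4.46], [0.12, 2], [-2.74, 2.74]. Speed limits (rad/s): [2.22, 2.22, 3.01, 3.01, 3.14, 3.14, 3.14].

### API

Orientations are given as a unit quaternion [w, x, y, z].
In Python, from workcell import * gives the robot as it stands. The module is installed in compiled form; this text tells all that it offers. Calls block until the motion is done:
- move_ptp(position, orientation): joint-space move of the TCP to a pose.
- servo_line(position, orientation=None, feed=0.15): straight line of the TCP; orientation=None keeps the orientation; feed is the mean speed in m/s.
- move_j(angles): joint-space move.
- gripper_to(opening, strength=None): finger opening in m; strength is the grip in N (None keeps the last); returns when the fingers have stopped.
- hold(seconds).
- inverse_kinematics(position, orientation): joint angles nearest the present ones, or None.
- read_state(): the state.
- read_camera(name): name is "scene" or "top" or "wrist"; returns (picture, depth): 420x560x3 uint8, red, green, blue; 420x560 float32, m along the optical axis (not along the pixel's ray), 0 where there is no reading.
- camera_model(name): a dict with "intrinsics" (3x3 intrinsics, pixels), "cam_to_world" (4x4, takes a point from camera to world coordinates); the wrist camera has in their place "hand_eye" (4x4, takes a point from camera to tool coordinates, whose origin is the TCP and whose axes are the flange's). Camera axes: x right, y up, looking along -z (the intrinsics and any distortion apply to the point x, -y, -z); pixel columns grow to the right and rows downward; lengths in m; the calibration is good to about 2 mm. A picture is of the moment at which its call begins: read the wrist's pose just before it. camera_model takes no time and is no camera call.
A pose or a line that the arm cannot do raises MotionError and nothing moves.
- hand_in(): hands the job in, once; it reports no verdict.
The state is a dict: "t": time; "joints": joint angles; "joint_vel": joint speeds; "joint_efforts": joint torques, N m; "eef_pos": TCP position; "tcp_rot": TCP orientation; "contact_force": force on the tool from outside, world axes, zero at the start; "moment": the same for the moment, N m; "width": finger opening in m.
Only numpy, scipy, OpenCV 4.12 (cv2) and the standard library are available. Lean on these libraries where they do the work, as an engineer would, in place of code of your own. Each camera call takes 0.05 s, during which the arm holds its last target. There are 200 camera calls.

## Working session

There is one attempt and no reset: what is moved stays moved. The work goes in short steps, each a Python script; the robot and the scene stay as the last script left them, time stands still between calls to the robot, and variables do not carry over. Pictures are saved under pics/ and viewed, about 8 in all and at most 12, crops included, and the job is handed in when it is done.

```bash
mkdir -p pics
cat > h.py <<'E'
from workcell import *
import numpy as np, cv2
from scipy.spatial.transform import Rotation as R
def save(n,img): cv2.imwrite('pics/'+n,cv2.cvtColor(img,cv2.COLOR_RGB2BGR))
def pose(name,st):
    m=camera_model(name)
    if name!='wrist': return np.array(m['cam_to_world'])
    T=np.eye(4); q=st['tcp_rot']; T[:3,:3]=R.from_quat([q[1],q[2],q[3],q[0]]).as_matrix(); T[:3,3]=st['eef_pos']
    return T@np.array(m['hand_eye'])
def cloud(d,K,T):
    v,u=np.mgrid[:d.shape[0],:d.shape[1]]
    x=(u-K[0,2])/K[0,0]*d; y=(v-K[1,2])/K[1,1]*d
    P=np.stack([x,-y,-d],-1)
    return P@T[:3,:3].T+T[:3,3]
def shot(name):
    st=read_state(); img,d=read_camera(name); m=camera_model(name)
    P=cloud(d,np.array(m['intrinsics']),pose(name,st)); P[d<=0]=np.nan
    return img,d,P
E
python3 - <<'E'
from h import *
for n in('scene','top','wrist'):
    m=camera_model(n); print(n,{k:np.round(v,4).tolist() for k,v in m.items()})
for n in('scene','top'):
    i,d,P=shot(n); save(n+'0.png',i); np.savez('/tmp/'+n,i=i,d=d,P=P)
print(read_state())
E
```

```text
scene {'intrinsics': [[452.738, 0.0, 279.7149], [0.0, 452.738, 207.2624], [0.0, 0.0, 1.0]], 'cam_to_world': [[0.3776, -0.5511, 0.7441, 1.2144], [0.9259, 0.2348, -0.2959, -0.2485], [-0.0116, 0.8007, 0.5989, 0.6253], [0.0, 0.0, 0.0, 1.0]]}
top {'intrinsics': [[456.4594, 0.0, 271.646], [0.0, 456.4594, 208.7995], [0.0, 0.0, 1.0]], 'cam_to_world': [[0.0228, 0.9915, -0.1283, 0.4162], [-0.9997, 0.0212, -0.0137, 0.0048], [-0.0108, 0.1285, 0.9916, 0.989], [0.0, 0.0, 0.0, 1.0]]}
wrist {'intrinsics': [[358.1201, 0.0, 275.7706], [0.0, 358.1201, 209.5822], [0.0, 0.0, 1.0]], 'hand_eye': [[-0.0006, 0.9629, 0.2699, 0.0684], [1.0, 0.0005, 0.0004, -0.0], [0.0003, 0.2699, -0.9629, -0.1434], [0.0, 0.0, 0.0, 1.0]]}
{'t': 0.1, 'joints': array([-1.29562423,  0.43518662,  0.02494836,  1.57397105, -0.01159288,
        1.13398673, -0.07511642]), 'joint_vel': array([ 0.00102235, -0.00346728,  0.00048363, -0.00204656,  0.0012388 ,
        0.00216592, -0.00070654]), 'joint_efforts': array([ 2.96426617e-03, -6.71745586e+01,  1.02793738e+00, -3.16901278e+01,
        1.57484575e-02,  7.14845548e-03, -2.18378009e-07]), 'eef_pos': array([0.230408  , 0.58051474, 0.23059701]), 'tcp_rot': array([-7.02429000e-05,  1.87794077e-01,  9.82208170e-01, -6.99981462e-04]), 'contact_force': array([-1.26232036,  0.45993864, -0.53955263]), 'moment': array([ 0.03770676, -0.03788369,  0.0092385 ]), 'width': 0.08534445569168721}
```

View pics/top0.png

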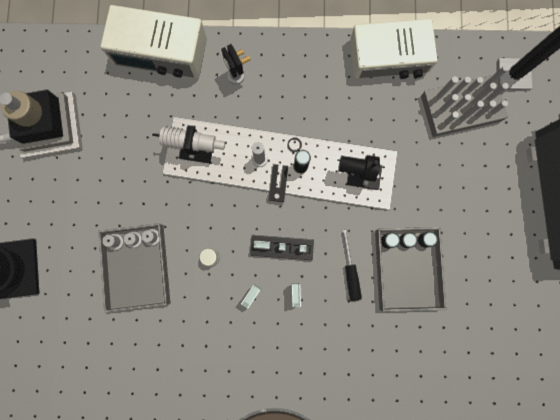

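View pics/scene0.png

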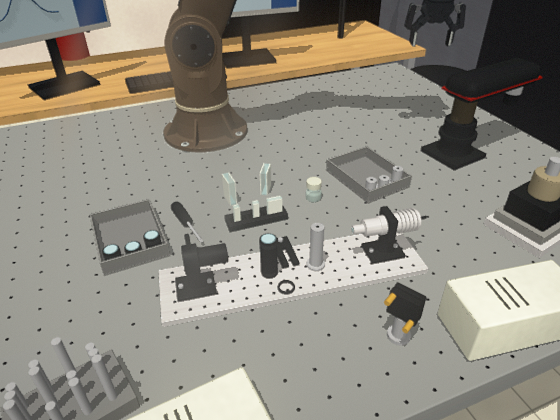

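The top view shows the lamp (190,140), sensor (365,168), pillar (258,152), lens tube (302,158), pillar tray (135,265), tube tray (408,270), and the cell tray (282,247) with the long cell in its left pocket (261,244). Look-alikes are the taller cells standing loose at (250,297) and (296,295), the small cells at (281,247) and (302,249), and the rods in the rack (465,100). I choose the long cell in the tray pocket because it is the smallest of its kind.

```bash
cat > /tmp/a.py <<'E'
from h import *
T=dict(np.load('/tmp/top.npz')); S=dict(np.load('/tmp/scene.npz'))
def px(cam,p):
    m=camera_model(cam);K=m['intrinsics'];q=np.linalg.inv(m['cam_to_world'])@np.r_[p,1]
    return K[0,0]*q[0]/-q[2]+K[0,2],K[1,1]*-q[1]/-q[2]+K[1,2]
tp=T['P']; 
z=tp[...,2]; print('table z top', np.nanmedian(z[320:400,60:200]), 'nan',np.isnan(z).mean())
def rect(P,m,name):
    q=P[m][:,:2]; n=cv2.connectedComponents
    r=cv2.minAreaRect((q*1000).astype(np.float32)); print(name,len(q),np.round(r[0],1),np.round(r[1],1),round(r[2],2), 'z',np.round(np.percentile(P[m][:,2],[5,50,95])*1000,1))
def box(P,c,lo,hi,rx,ry):
    return (abs(P[...,0]-c[0])<rx)&(abs(P[...,1]-c[1])<ry)&(P[...,2]>lo)&(P[...,2]<hi)
for n,(u,v) in dict(bench=(280,163),lamp=(190,140),pil=(258,147),tube=(302,154),ptray=(135,265),ttray=(408,270),ct=(282,247),cell=(261,244),sc1=(281,247),sc2=(302,249),big1=(250,297),big2=(296,295)).items(): print(n,(u,v),np.round(tp[v,u],4))
for nm,P in(('top',tp),('scene',S['P'])):
    print(nm)
    c=tp[163,280]
    rect(P,box(P,c,.008,.0165,.12,.3),'plate')
    for n,(u,v) in dict(pil=(258,147),tube=(302,154)).items():
        c=tp[v,u]; rect(P,box(P,c,c[2]-.006,c[2]+.01,.03,.03),n)
    for n,(u,v) in dict(ptray=(135,270),ttray=(408,270)).items():
        c=tp[v,u]; rect(P,box(P,c,.029,.037,.12,.12),n); rect(P,box(P,c,.001,.008,.03,.03),n+' floor')
    c=tp[247,282]; rect(P,box(P,c,.012,.019,.04,.09),'celltray')
    c=tp[244,261]; rect(P,box(P,c,.042,.056,.025,.03),'cell')
E
python3 /tmp/a.py
```

```text
table z top -0.0010317931643065714 nan 0.003966836734693877
bench (280, 163) [0.6442 0.0023 0.0108]
lamp (190, 140) [0.6643 0.1822 0.1092]
pil (258, 147) [0.6531 0.0468 0.1079]
tube (302, 154) [ 0.6432 -0.041   0.0975]
ptray (135, 265) [0.4156 0.3099 0.0018]
ttray (408, 270) [ 0.4183 -0.2759  0.0018]
ct (282, 247) [ 0.4593 -0.0053  0.0459]
cell (261, 244) [0.4644 0.0381 0.047 ]
sc1 (281, 247) [ 0.4592 -0.0032  0.0476]
sc2 (302, 249) [ 0.456  -0.0464  0.0487]
big1 (250, 297) [0.3572 0.057  0.058 ]
big2 (296, 295) [ 0.3633 -0.0352  0.0585]
top
plate 9577 [636.    5.4] [500.2 152.8] 82.16 z [ 9.  11.7 14.5]
pil 122 [652.4  47.9] [22.8 21.9] 1.61 z [103.9 106.7 109.4]
tube 203 [637.8 -42.2] [31.3 30.1] 0.62 z [94.2 97.1 99.8]
ptray 737 [412.  307.1] [170.3 131.9] 8.23 z [29.7 32.9 35.7]
ptray floor 680 [405.  308.1] [60.  59.9] 0.05 z [1.3 3.2 6. ]
ttray 855 [ 421.1 -248.6] [170.2 181.6] 2.47 z [29.7 32.4 35.9]
ttray floor 683 [ 418.3 -276. ] [59.5 59.9] 0.62 z [1.3 3.3 6.1]
celltray 784 [461.1  -4.5] [133.4  44.2] 86.92 z [12.6 15.  17.6]
cell 96 [464.5  37.1] [12.5 31. ] 1.12 z [44.9 47.5 50.8]
scene
plate 9749 [645.5   2.8] [500.3 134. ] 82.23 z [10.4 12.5 14.4]
pil 118 [651.5  47.2] [21.7 26.5] 64.62 z [102.7 107.2 108.8]
tube 204 [637.6 -43.5] [30.5 32.1] 69.13 z [92.6 97.9 99.6]
ptray 552 [409.9 305.3] [176.2 133.7] 8.32 z [29.4 32.6 35.9]
ptray floor 248 [405.3 308.1] [59.3 59.4] 89.68 z [2.1 3.7 5.5]
ttray 832 [ 419.7 -275.3] [176.7 130. ] 2.85 z [29.5 32.6 35.5]
ttray floor 407 [ 418.1 -275.9] [59.5 59.5] 89.85 z [1.8 3.6 5.7]
celltray 532 [460.2  -6.2] [133.4  47.2] 86.87 z [12.7 15.5 17.8]
cell 88 [463.8  36.6] [32.9 16.5] 88.48 z [42.9 47.6 50.1]
```

```bash
cat >> h.py <<'E'
def quat(psi_deg,flip=0):   # jaws along heading psi, tool down
    a=np.radians(90+psi_deg+180*flip)/2
    return np.array([0,np.cos(a),np.sin(a),0])
E
cat > /tmp/w.py <<'E'
from h import *
for p in [(.645,.003,.13),(.463,.037,.05),(.386,.302,.1),(.395,-.277,.1)]:
    for f in (0,1): j=inverse_kinematics(p,quat(-7.8,f)); print(p,f,None if j is None else np.round(j,2))
f=0 if abs(inverse_kinematics((.463,.037,.05),quat(-5,0))[6])<abs(inverse_kinematics((.463,.037,.05),quat(-5,1))[6]) else 1
print('flip',f)
for k,p in enumerate([(.463,.037,.24),(.62,0,.27)]):
    move_ptp(p,quat(-5,f)); hold(.2)
    i,d,P=shot('wrist'); save(f'w{k}.png',i); np.savez(f'/tmp/w{k}',i=i,d=d,P=P)
print(read_state()['t'])
E
python3 /tmp/w.py
```

```text
(0.645, 0.003, 0.13) 0 [-0.53  0.64  0.7   1.68 -0.47  1.    0.2 ]
(0.645, 0.003, 0.13) 1 [ 0.53  0.81 -1.07  1.58  0.75  1.21  2.32]
(0.463, 0.037, 0.05) 0 [-0.54  0.46  0.45  2.18 -0.37  0.58  0.05]
(0.463, 0.037, 0.05) 1 [-0.1   0.44 -0.12  2.14  0.1   0.57  2.71]
(0.386, 0.302, 0.1) 0 [-1.04  0.39  0.35  2.07 -0.2   0.71 -0.7 ]
(0.386, 0.302, 0.1) 1 [-0.55  0.4  -0.29  2.03  0.17  0.73  2.06]
(0.395, -0.277, 0.1) 0 [-0.19  0.52  0.97  2.12 -0.61  0.81  1.02]
(0.395, -0.277, 0.1) 1 [-0.28  0.62  1.16  2.12 -0.76  0.89 -1.96]
flip 0
3.425
```

Run:
```python
import cv2,numpy as np
a=cv2.imread('pics/w0.png');b=cv2.imread('pics/w1.png')
cv2.imwrite('pics/w01.png',cv2.resize(np.vstack([a,b]),None,fx=.7,fy=.7))
```

```text
(no output)
```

View pics/w01.png

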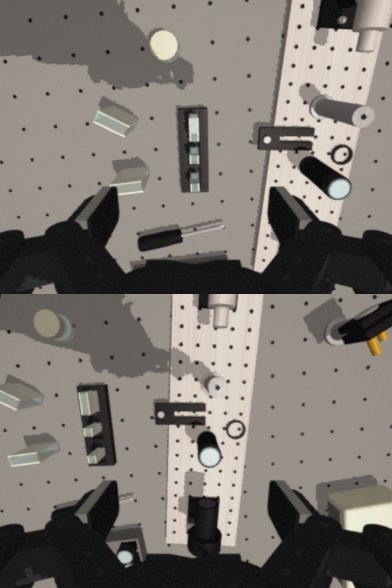

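In the wrist views (composite at 0.7 scale), the upper one shows the cell tray with the long cell in its lamp-side pocket at (195,125). The two small cells are below it, and the larger cells stand loose at (115,122) and (128,180). The lower view shows the pillar (213,384) and tube (208,450) on the bench line. The choice is confirmed, so next I measure from these views.

```bash
cat > /tmp/b.py <<'E'
from h import *
def rect(P,m,name):
    if m.sum()<15: print(name,'few');return
    q=P[m]; l=cv2.connectedComponents(cv2.dilate(m.astype(np.uint8),np.ones((3,3))))[1]; k=np.bincount(l[m]).argmax(); m=m&(l==k); q=P[m]
    r=cv2.minAreaRect((q[:,:2]*1000).astype(np.float32)); print(name,len(q),np.round(r[0],1),np.round(r[1],1),round(r[2],2),'med',np.round(np.median(q,0)*1000,1))
def box(P,c,lo,hi,rx,ry): return (abs(P[...,0]-c[0])<rx)&(abs(P[...,1]-c[1])<ry)&(P[...,2]>lo)&(P[...,2]<hi)
def circ(P,c,lo,hi,r,nm):
    m=box(P,c,lo,hi,.03,.03); 
    if m.sum()<10: print(nm,'few'); return
    h=cv2.minEnclosingCircle((P[m][:,:2]*1000).astype(np.float32)); print(nm,m.sum(),np.round(h[0],1),round(h[1],1),'z',np.round(np.median(P[m][:,2])*1000,1))
y=np.radians(-7.8); ax=np.array([-np.sin(y),np.cos(y)]); nx=np.array([np.cos(y),np.sin(y)]); c0=np.array([.6452,.003])
for s in('top','scene','w0','w1'):
    P=np.load(f'/tmp/{s}.npz')['P']; print('--',s)
    t=box(P,(.5,.1),-.006,.006,.02,.02)&1; print('table z',np.nanmedian(P[t>0][:,2])*1000)
    rect(P,box(P,c0,.008,.0165,.12,.27),'plate')
    rect(P,box(P,(.461,-.005),.012,.019,.04,.09),'ctray')
    rect(P,box(P,(.464,.037),.044,.055,.02,.022),'cell')
    circ(P,(.652,.047),.102,.115,12,'pil'); circ(P,(.638,-.043),.092,.104,16,'tube')
    L=(P[...,:2]-c0); a=L@ax; n=L@nx
    for nm,lo,hi in(('snout',.118,.135),('sens',-.15,-.124)):
        m=(a>lo)&(a<hi)&(abs(n)<.03)&(P[...,2]>.07)&(P[...,2]<.12)
        if m.sum()>10: print(nm,m.sum(),'n 2..98%',np.round(np.percentile(n[m],[2,98])*1000,1),'zmax',np.round(np.percentile(P[m][:,2],97)*1000,1), 'n of top', np.round(np.median(n[m&(P[...,2]>np.percentile(P[m][:,2],80))])*1000,1))
E
python3 /tmp/b.py
```

```text
-- top
table z -1.0879716173270992
plate 9569 [647.    3.8] [500.2 131.7] 81.99 med [639.4  -3.6  11.6]
ctray 784 [461.1  -4.5] [133.4  44.2] 86.92 med [461.1  -3.9  15. ]
cell 94 [464.5  37.1] [12.5 31. ] 1.12 med [464.5  36.1  47.6]
pil 121 [652.7  48.3] 12.4 z 106.7
tube 199 [637.7 -41.6] 16.2 z 97.2
snout 75 n 2..98% [-7.1  8.6] zmax 94.5 n of top 0.8
sens 217 n 2..98% [-15.1  15.2] zmax 102.4 n of top 0.0
-- scene
table z -0.2587550636182212
plate 9749 [645.5   2.8] [500.3 134. ] 82.23 med [662.1 -21.3  12.5]
ctray 532 [460.2  -6.2] [133.4  47.2] 86.87 med [470.5 -13.2  15.5]
cell 75 [463.9  36.5] [32.6 16.5] 86.05 med [465.2  36.   48. ]
pil 118 [651.2  46.5] 13.6 z 107.2
tube 202 [637.5 -42.4] 17.1 z 97.9
snout 93 n 2..98% [-3.5 11.8] zmax 94.4 n of top 0.7
sens 292 n 2..98% [-8.3 17.3] zmax 102.0 n of top 0.6
-- w0
table z 0.789262909482058
plate 27844 [633.9 -29.3] [432.5 144.6] 81.9 med [637.3  60.4  13.5]
ctray 3212 [459.6  -5.5] [133.7  44.1] 86.79 med [460.6   0.   16.7]
cell 452 [463.5  36.6] [32.7 12.4] 85.41 med [463.6  37.1  49.7]
pil 944 [651.1  46.6] 13.2 z 108.2
tube 1133 [636.1 -42.6] 16.6 z 99.0
snout 698 n 2..98% [-9.   6.5] zmax 95.5 n of top -0.1
-- w1
table z 0.7843744585585566
plate 31956 [630.5 -34.5] [423.8 149.3] 82.0 med [648.5  20.4  13.5]
ctray 2629 [459.9  -5.6] [133.6  44.9] 86.68 med [470.3  -1.3  16.7]
cell 479 [463.7  36.7] [32.4 13.7] 86.93 med [464.6  37.1  49.6]
pil 704 [651.5  47.2] 12.4 z 108.5
tube 931 [637.  -42.4] 16.3 z 99.0
snout 517 n 2..98% [-8.2  9.2] zmax 95.4 n of top 0.9
sens 749 n 2..98% [-16.5  15.2] zmax 102.8 n of top -0.1
```

```bash
cat > /tmp/c.py <<'E'
from h import *
q=quat(-7.95); 
def st(s):
    r=read_state(); print(s,round(r['t'],2),np.round(r['eef_pos'],4),'F',np.round(r['contact_force'],1),'w',round(r['width'],4))
def pick_place(x,y,zg,xt,yt):
    move_ptp((x,y,.21),q); gripper_to(.085,50)
    servo_line((x,y,zg),feed=.12); st('at')
    gripper_to(0.0,50); st('grip')
    servo_line((x,y,.20),feed=.15); st('lift')
    servo_line((xt,yt,.20),feed=.3); 
    servo_line((xt,yt,zg+.01),feed=.12)
    servo_line((xt,yt,zg-.0082),feed=.03); hold(.2); st('down')
    gripper_to(.085); servo_line((xt,yt,.20),feed=.2); st('free')
E
cat > /tmp/c1.py <<'E'
exec(open('/tmp/c.py').read())
pick_place(.6515,.0471,.074,.386,.3025)
i,d,P=shot('wrist'); save('p1.png',i); i,d,P=shot('top'); save('t1.png',i)
E
python3 /tmp/c1.py
```

```text
at 5.35 [0.6521 0.047  0.0748] F [-1.4  0.2  0.1] w 0.0851
grip 5.94 [0.6517 0.0471 0.0742] F [0.4 0.2 2.8] w 0.023
lift 6.93 [0.6508 0.0473 0.1988] F [ 0.2 -1.5 -3. ] w 0.0236
down 10.38 [0.386  0.3025 0.0658] F [ 0.   0.5 -1.9] w 0.0233
free 11.83 [0.3854 0.3023 0.1992] F [-0.2  1.  -0.6] w 0.0844
```

View pics/p1.png

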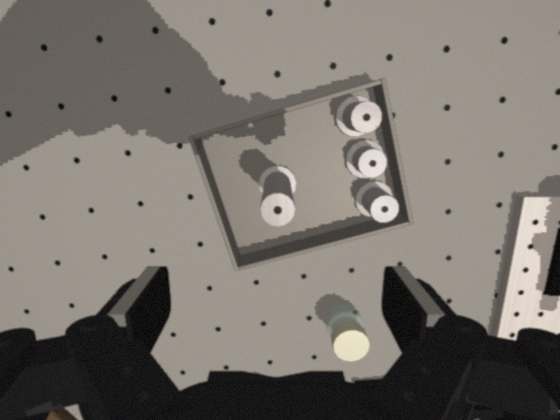

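The pillar stands upright on the tray floor, with its top at (277,210) and its foot at (278,185). Next is the lens tube.

```bash
cat > /tmp/c2.py <<'E'
exec(open('/tmp/c.py').read())
pick_place(.6372,-.0423,.064,.395,-.2766)
i,d,P=shot('wrist'); save('p2.png',i)
move_ptp((.463,-.03,.20),quat(-3.7)); hold(.3)
i,d,P=shot('wrist'); save('w3.png',i); np.savez('/tmp/w3',P=P,i=i)
st('over cell'); i,d,P=shot('top'); save('t2.png',i)
a=cv2.imread('pics/p2.png');b=cv2.imread('pics/w3.png'); cv2.imwrite('pics/p23.png',cv2.resize(np.vstack([a,b]),None,fx=.7,fy=.7))
E
python3 /tmp/c2.py; sed -i "s/for s in(.*/for s in('w3',):/" /tmp/b.py; python3 /tmp/b.py
```

```text
at 15.09 [ 0.6377 -0.0424  0.0648] F [-0.3  0.2 -1.3] w 0.085
grip 15.63 [ 0.6374 -0.0423  0.0643] F [-0.5 -0.1  3.6] w 0.0307
lift 16.69 [ 0.6366 -0.0421  0.199 ] F [-1.1 -0.3 -1.5] w 0.0307
down 20.12 [ 0.395  -0.2766  0.0557] F [ 1.5  0.3 -0.6] w 0.0312
free 21.57 [ 0.3946 -0.276   0.1992] F [-0.1  0.7  0.5] w 0.0848
over cell 22.98 [ 0.463  -0.0308  0.2   ] F [0.1 0.7 0.3] w 0.0853
-- w3
table z 0.7372670135474269
plate 38018 [636.  -65.4] [363.  131.6] 82.08 med [642.5  -1.2  13.5]
ctray 4684 [459.4  -5.7] [133.6  43.6] 86.91 med [ 4.596e+02 -3.000e-01  1.670e+01]
cell 661 [463.2  36.5] [32.1 11.9] 86.28 med [463.5  37.2  49.7]
pil few
tube few
sens 1110 n 2..98% [-17.    9.6] zmax 102.8 n of top -0.6
```

View pics/p23.png

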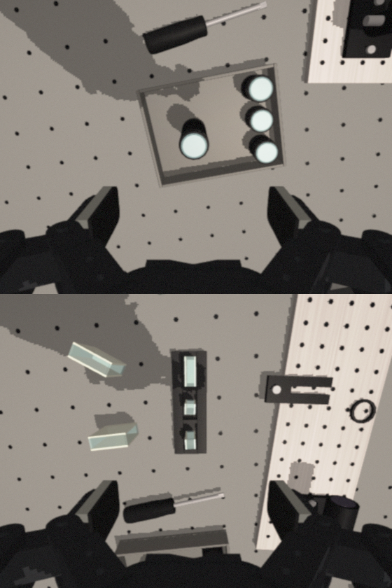

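Both objects now stand upright in their own trays: the tube top is at (193,146) in the composite, and the pillar was seen before. The cell is undisturbed at (190,370), re-measured at (463.4, 36.7) mm with yaw -3.7°. I take it now.

```bash
cat > /tmp/d.py <<'E'
exec(open('/tmp/c.py').read())
x,y,zg=.4634,.0367,.022; qc=quat(-3.7)
gripper_to(.06,30); move_ptp((x,y,.12),qc)
servo_line((x,y,zg),feed=.08); st('at')
gripper_to(0.0,30); hold(.2); st('grip')
servo_line((x,y,.06),feed=.06); hold(.3); st('up')
servo_line((x,y,.20),feed=.15); 
servo_line((.6454,.003,.20),quat(-7.9),feed=.15)
servo_line((.6454,.003,zg+.0582),feed=.06); hold(.5); st('hold')
i,d,P=shot('wrist'); save('w4.png',i); np.savez('/tmp/w4',P=P,i=i)
for n in('scene','top'):
    i,d,P=shot(n); save(n+'4.png',i); np.savez('/tmp/'+n+'4',i=i,P=P)
    if n=='scene': save('s4c.png',cv2.resize(i[190:320,140:440],None,fx=2.6,fy=2.6))
E
python3 /tmp/d.py
```

```text
at 25.27 [0.4637 0.0368 0.0224] F [-0.3 -0.3  0.3] w 0.0595
grip 25.96 [0.4635 0.0368 0.0222] F [-1.2  0.7  5.8] w 0.0122
up 27.04 [0.4632 0.0366 0.0598] F [ 0.4 -0.8 -0.4] w 0.0119
hold 32.16 [0.6454 0.003  0.0802] F [-0.2  0.1  0.1] w 0.0122
```

View pics/s4c.png

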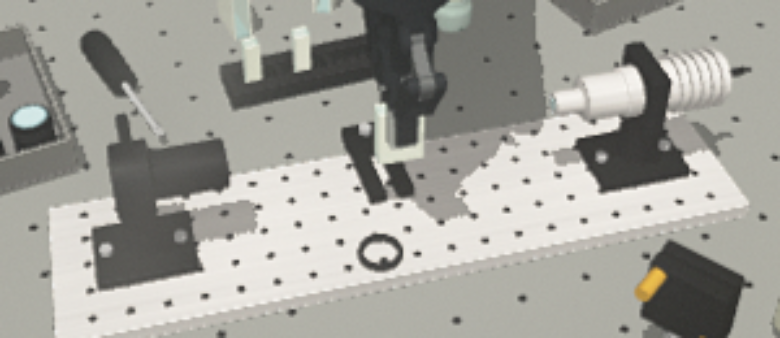

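View pics/w4.png

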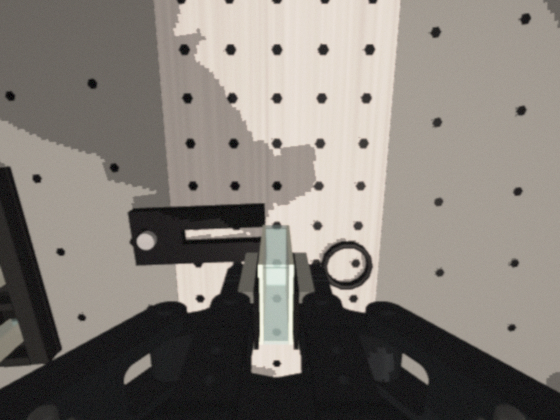

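In the scene crop, the fingers hold the cell upright by its faces, at about (400,140), between the sensor and the snout. In the wrist view the cell is centred at column 276, in line with the plate's central hole row at column 277. I'll do one numeric check, then hand in.

Run:
```python
from h import *
y=np.radians(-7.95); ax=np.array([-np.sin(y),np.cos(y)]); nx=np.array([np.cos(y),np.sin(y)]); c0=np.array([.6454,.003])
D=np.load('/tmp/w4.npz'); P=D['P']; L=P[...,:2]-c0; a=L@ax; n=L@nx
for lo in(.06,.09,.12,.15):
    m=(a>lo)&(a<lo+.03)&(abs(n)<.08)&(P[...,2]>.009)&(P[...,2]<.0165)
    e=np.percentile(n[m],[.5,99.5])*1000; print('plate edges',lo,np.round(e,1),'mid',round(e.mean(),2))
for s in('scene4','top4'):
    P=np.load(f'/tmp/{s}.npz')['P']; L=P[...,:2]-c0; a=L@ax; n=L@nx
    m=(abs(a)<.025)&(abs(n)<.012)&(P[...,2]>.045)&(P[...,2]<.112)
    if m.sum()>10: print(s,m.sum(),'a',np.round(np.percentile(a[m],[2,50,98])*1000,1),'n',np.round(np.percentile(n[m],[2,50,98])*1000,1),'z',np.round(np.percentile(P[m][:,2],[1,50,99])*1000,1))
    for nm,c,h in(('pil',(.386,.3025),.09),('tube',(.395,-.2766),.08)):
        m=(abs(P[...,0]-c[0])<.03)&(abs(P[...,1]-c[1])<.03)&(P[...,2]>h); q=P[m]
        print(nm,m.sum(),np.round(np.median(q,0)*1000,1) if m.sum() else '')
i=np.load('/tmp/scene4.npz')['P']; r=read_state(); print(r['t'],np.round(r['eef_pos'],4),r['width'])
```

```text
plate edges 0.06 [-63.8  64.3] mid 0.23
plate edges 0.09 [-64.   64.3] mid 0.15
plate edges 0.12 [-63.8  64.2] mid 0.18Traceback (most recent call last):
  File "<stdin>", line 6, in <module>
    return _quantile_unchecked(
        a, q, axis, out, overwrite_input, method, keepdims, weights)
    return _ureduce(a,
                    func=_quantile_ureduce_func,
    ...<5 lines>...
                    overwrite_input=overwrite_input,
                    method=method)
    r = func(a, **kwargs)
    result = _quantile(arr,
                       quantiles=q,
    ...<2 lines>...
                       out=out,
                       weights=wgt)
    slices_having_nans = np.isnan(arr[-1, ...])
                                  ~~~^^^^^^^^^
IndexError: index -1 is out of bounds for axis 0 with size 0
```

Run:
```python
from h import *
y=np.radians(-7.95); ax=np.array([-np.sin(y),np.cos(y)]); nx=np.array([np.cos(y),np.sin(y)]); c0=np.array([.6454,.003])
for s in('scene4','top4','w4'):
    P=np.load(f'/tmp/{s}.npz')['P']; L=P[...,:2]-c0; a=L@ax; n=L@nx
    m=(abs(a)<.025)&(abs(n)<.012)&(P[...,2]>.045)&(P[...,2]<.112)
    if m.sum()>10: print(s,m.sum(),'a',np.round(np.percentile(a[m],[2,50,98])*1000,1),'n',np.round(np.percentile(n[m],[2,50,98])*1000,1),'z',np.round(np.percentile(P[m][:,2],[1,50,99])*1000,1))
    for nm,c,h in(('pil',(.386,.3025),.085),('tube',(.395,-.2766),.075)):
        m=(abs(P[...,0]-c[0])<.03)&(abs(P[...,1]-c[1])<.03)&(P[...,2]>h); q=P[m]
        print(nm,m.sum(),np.round(np.median(q,0)*1000,1) if m.sum() else '')
r=read_state(); print(r['t'],np.round(r['eef_pos'],4),r['width'],r['contact_force'])
```

```text
scene4 247 a [-16.9  -9.5  15.4] n [-6.9  5.1 11.6] z [ 61.7  81.6 110.2]
pil 93 [391.4 298.4  96.3]
tube 198 [ 402.9 -277.1   88. ]
pil 0 
tube 238 [ 395.9 -274.    88.3]
w4 4804 a [-15.1  10.8  16.2] n [-10.8  -0.   10.8] z [ 65.5 107.2 111.1]
pil 0 
tube 0 
32.3083 [0.6454 0.003  0.0802] 0.01212142186845939 [-0.27232829 -0.66322529 -0.50547499]
```

```bash
python3 -c "
from workcell import *
hand_in(); print(read_state()['t'])"
```

```text
the job is handed in; nothing more can be done
the job is handed in; nothing more can be done
```

The job is done and handed in at about 32 s of the 61 s allowed; `hand_in` gives no verdict, so success rests on my own checks. I stood the pillar in the left tray and the lens tube in the right tray, each with its own kind. I then gripped the long cell by its frosted faces at 30 N and am holding it in the gap between lamp and sensor.

**Cell:**
- **Height:** its underside is at about 62 mm and its top at about 107 mm, so its middle is close to the 84.7 mm beam height.
- **Sideways:** it is about 0.2 mm off the bench centre line, judged from the plate edges. Its yaw was set to the bench's -7.9°.
- **Grip:** the finger opening is 12.1 mm, with no meaningful outside force.

**Pillar and lens tube:** wrist pictures taken after each release show both upright on their tray floors. The final scene view still shows both tops at the expected heights. The last top view showed no points on the pillar, probably because the arm hid it; I did not look into this further.

**Bench and bystanders:** the force readings gave no sign of bumping the bench. The bystanders looked undisturbed in the pictures, but I did not measure their final positions.

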